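# Open a slotted plug cock on a diving-air manifold with a screwdriver

## Robot

A 6-joint arm with a two-finger parallel gripper is mounted at the origin on the work surface. World frame = base frame: x ahead of the robot, y to its left, z up, the work surface at z = 0. Lengths are in mm, angles in rad, forces in N, time in s.
With the tool pointing down it reaches from about 275 to 750 mm from the base axis. Payload 10.2 kg.
Tool frame: the origin (TCP) lies between the finger pads; the fingertips stand 11 mm ahead of it and the grasp point (between the pads) lies 8 mm behind it (ctrl.nose_length is the distance from the TCP to the fingertips, in mm); x points along the fingers, y is the direction in which the jaws open and shut, and the axes are right-handed (so a half turn about x gives the same grasp; the last joint's range is limited). The gripper opens to 85 mm and grips with 20 to 120 N. Pads are 22 mm wide; open, the fingers measure 114 mm over their backs; the gripper's body (76 mm by 85 mm) begins 54 mm behind the grasp point. The pads swing forward as they close: fully open they stand 13 mm farther back than shut.
Start: joints at [-1.512, 0.313, 1.498, -0, 1.331, -0.223], TCP at [145.981, -504.302, 214.894] pointing down, gripper open.
Joint ranges: [-2.94, 2.94], [-0.97, 2.17], [0.19, 2.56], [-1.23, 4.37], [0.02, 3.11], [-2.88, 2.88]. Speed limits (rad/s): [2.39, 2.39, 3.01, 3.14, 3.14, 3.14].

## Interface

Orientations are given as a unit quaternion [w, x, y, z].
In Python, from rig import ctrl, capture, ticket gives the robot as it stands.
- The arm moves only by the tool step_arm, never from a script. Its argument "commands" is a list of rows, each a list of 2 entries, a list of its own where there are three numbers: the shift along the world's x, y, z normalised to -1 to 1, where 1 is 0.04 m, then the turn about the world's z normalised to -1 to 1, where 1 is 180 degrees. A call has 1 to 5 rows; each row shifts and turns the commanded pose from where the row before left it; what a row does not reach is not made up. A row lasts 1/10 s, in which the tool goes at most 50 mm and 8.59 degrees, less where a joint would pass 70% of its speed; a pose out of reach is approached as far as the arm can. A call with a number of a shift or a turn outside -1 to 1 is refused whole. A call with a gripper value outside its range is refused whole. "gripper" is the closure, from -1 (fully open) to 1 (shut), so that 0 is half open, set as the call begins (left out, the last holds). The fingers move at their own pace and stop on an object; "force" is the grip in N (left out, the last holds). Time passes only in rows, so rows that do not move let the fingers close. It gives the time, the measured TCP pose, the force and the opening at its end, in the units of the state.
- ctrl.sense(): the state, without advancing time (a new reading comes with each control period).
- capture(name): name is "side" or "top" or "wrist"; returns a dict with "image" (480x640x3 uint8, blue, green, red), "fov_y" (degrees; the focal length in pixels is half the picture's height over the tangent of half this angle, whatever the lens; pixels are square), "cx", "cy" (the principal point, pixels), "origin" and "orientation" of the camera in the world. Camera axes: x right, y down, z forward; pixel columns grow to the right and rows downward; lengths in mm; the calibration is good to about 2 mm. A picture is of the moment at which its call begins. There is no depth.
- ticket.finish_job(): hands the job in, once; it reports no verdict.
The state is a dict: "time_s": time; "joints": joint angles; "dq": joint speeds; "tau": joint torques, N m; "eef_pos": TCP position; "ee_rot": TCP orientation; "force": force on the tool from outside, world axes, zero at the start; "wrist_torque": the same for the moment, N m; "grip_width": opening from 0.0 (shut) to 1.0 (fully open).
Only numpy, scipy, OpenCV 4.12 (cv2) and the standard library are available. Lean on these libraries where they do the work, as an engineer would, in place of code of your own. Each camera call takes 0.05 s, during which the arm holds its last target.

## Task

The small brass valve on the demonstration air manifold is shut: the slot of its cock stands across the copper pipe. Take the flat screwdriver from its wooden stand, let its blade down lightly on the cock, rotating it as needed until it drops into the slot, then turn the cock (either way) until its slot lies in line with the pipe. Stand the screwdriver back in its stand and leave the other things on the desk where they are.

Things in the scene. Friction and masses are not known exactly. Their poses are not given: they have to be found in the camera images.
- driver: Loose flat screwdriver, 152 mm long plus a 3 mm end cap, 120 g nominal, standing blade down in its stand at the start. Origin at the middle of the blade's tip, z runs up the shaft to the handle. Blade 18 mm wide along x, 4 mm thick along y, 14 mm long; shaft 11 mm diameter up to z = 66 mm; steel collar 32 mm diameter at z = 66 to 72 mm; black square handle 24 x 24 mm at z = 72 to 152 mm, its flat sides facing x and y. Good grasp: across two flats at z = 117 mm, from above.
- stand: Fixed wooden block 64 x 64 mm, 80 mm high; origin at the centre of its underside on the desk. In the middle of its top a round blind hole, 26 mm diameter, 74 mm deep, bevelled 3 mm at the mouth. The screwdriver stands in it with its collar resting on the block's top, its tip then 14 mm above the desk; it may stand at any yaw.
- valve: Fixed air manifold: aluminium base plate 250 x 90 x 12 mm, on it a copper pipe along x (axis 34 mm above the desk, 18 mm diameter, brass end caps, grey clips) and in the middle a brass valve body 48 x 42 mm, up to 52 mm high, carrying the cock. Origin at the centre of the underside on the desk, under the cock's axis; x is the pipe's direction.
- slot (a point): Centre of the slot's mouth on the flat top face of the steel cock, 61 mm above the desk; x along the slot, z up; turns with the cock. The cock is a disc 30 mm diameter. Its slot is 6.5 mm wide, 6 mm deep and 24 mm long, closed at both ends by the 3 mm rim, with 1.5 mm bevels at 45 degrees along both long edges (mouth 9.5 mm wide). A seated blade stands about 6 mm below this point.
- cock (a joint): Angle (rad) of the slot from the pipe's direction, growing counter-clockwise seen from above; 0 or pi: slot in line with the pipe (open), pi/2: across it (shut). Stops at -0.6 and 3.74. It turns stiffly (about 0.08 N m) and stays where it is left. A seated blade has about 8 degrees of rotary play each way before it drives the cock.
- mug: Bystander: white mug, 92 mm high, 80 mm diameter, handle on +y; origin under its centre.
- weight: Bystander: dark grey diving weight block 75 x 55 x 28 mm, 0.9 kg; origin under its centre.
- jar: Bystander: white screw-top jar, 60 mm diameter, 70 mm high; origin under its centre.
There are look-alikes about, which are no part of the job. Leave any green look-alike of the driver alone. What is shaped like the stand but green is not meant.

How it is judged:
By the outcome, as a careful person would: the job done as asked, in the order asked, and still so for the second after the job is handed in, with the robot touching nothing.
It also fails if it takes over 58 s, if anything falls off the work surface, if the arm or the gripper's body presses on something with over 40 N, if the wrist force passes 120 N, or if a joint passes its speed limit or range.

## Working session

There is one attempt and no reset: what is moved stays moved. The work goes in short steps, Python scripts to look and compute and a tool call to move; the robot and the scene stay as the last step left them, time stands still between calls to the robot, and variables do not carry over. Pictures are saved under pics/ and viewed, and the job is handed in when it is done.

Besides the shell and the picture viewer there is one more tool, called after ">>>" in YAML: its name, and indented under it one key for each argument. step_arm: Moves the arm, as the interface text tells. Its arguments: {"type":"object","properties":{"commands":{"type":"array","items":{"type":"array"}},"gripper":{"type":"number"},"force":{"type":"number"}},"required":["commands"]}

```bash
ls; mkdir -p pics
cat > h.py <<'E'
import numpy as np, cv2, json
from scipy.spatial.transform import Rotation as R
def rot(q): return R.from_quat([q[1],q[2],q[3],q[0]]).as_matrix()
def save(c,n):
    cv2.imwrite(f'pics/{n}.png',c['image'])
    d={k:(np.asarray(v).tolist()) for k,v in c.items() if k!='image'}
    json.dump(d,open(f'pics/{n}.json','w'))
def load(n): return json.load(open(f'pics/{n}.json'))
def ray(c,u,v):
    f=240/np.tan(np.radians(c['fov_y'])/2)
    d=rot(c['orientation'])@np.array([(u-c['cx'])/f,(v-c['cy'])/f,1.])
    return np.array(c['origin']),d
def onz(c,u,v,z):
    o,d=ray(c,u,v); return o+d*(z-o[2])/d[2]
def proj(c,p):
    f=240/np.tan(np.radians(c['fov_y'])/2)
    q=rot(c['orientation']).T@(np.array(p,float)-c['origin']); return np.array([c['cx']+f*q[0]/q[2],c['cy']+f*q[1]/q[2]])
def tri(obs):
    A=np.zeros((3,3));b=np.zeros(3)
    for c,u,v in obs:
        o,d=ray(c,u,v);d=d/np.linalg.norm(d);M=np.eye(3)-np.outer(d,d);A+=M;b+=M@o
    p=np.linalg.solve(A,b); return p,[np.round(proj(c,p)-[u,v],1).tolist() for c,u,v in obs]
E
python3 - <<'E'
from h import *
from rig import ctrl,capture
for n in ['side','top','wrist']:
    c=capture(n); save(c,n+'0'); print(n,{k:np.round(v,3).tolist() for k,v in c.items() if k!='image'})
s=ctrl.sense(); print({k:np.round(v,3).tolist() for k,v in s.items()}, ctrl.nose_length)
E
```

```text
pics
side {'fov_y': 56.113, 'cx': 313.889, 'cy': 232.517, 'origin': [528.322, -614.814, 663.986], 'orientation': [-0.402, 0.914, -0.041, 0.017]}
top {'fov_y': 42.679, 'cx': 318.603, 'cy': 248.89, 'origin': [425.937, 30.179, 1018.302], 'orientation': [-0.052, 0.714, -0.696, 0.05]}
wrist {'fov_y': 60.655, 'cx': 329.431, 'cy': 242.619, 'origin': [210.513, -484.819, 374.297], 'orientation': [0.108, 0.792, -0.595, -0.08]}
{'time_s': 0.15, 'joints': [-1.512, 0.313, 1.498, -0.0, 1.331, -0.223], 'dq': [0.001, -0.001, -0.002, 0.002, -0.001, -0.0], 'tau': [0.002, -41.238, -25.979, -0.0, 0.003, 0.0], 'eef_pos': [145.954, -504.083, 214.463], 'ee_rot': [0.099, 0.7, 0.1, -0.7], 'force': [0.178, 1.059, 0.06], 'wrist_torque': [-0.051, 0.012, 0.018], 'grip_width': 1.0} 11.0
```

View pics/side0.png

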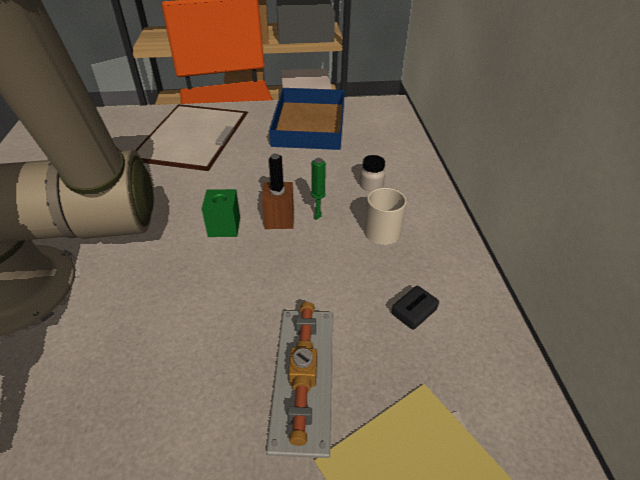

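View pics/top0.png

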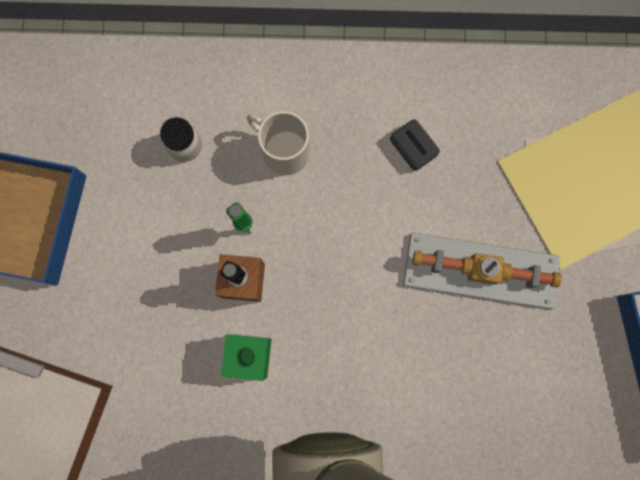

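View pics/wrist0.png

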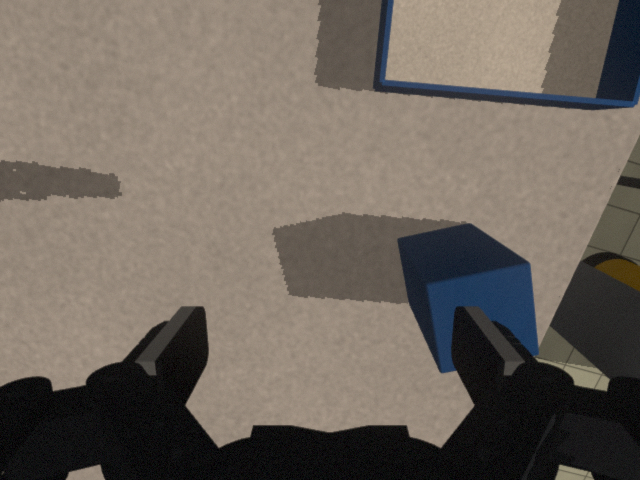

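The top view shows the driver in the brown stand at about (235,272), the green driver at (240,217), the green stand at (246,356) and the cock at (490,267). The side view shows the driver's handle at (276,170) and the cock at (303,357). I'll zoom in on these.

Run:
```python
import cv2,numpy as np
t=cv2.imread('pics/top0.png');s=cv2.imread('pics/side0.png')
def cr(im,x,y,w,h,k): return cv2.resize(im[y:y+h,x:x+w],None,fx=k,fy=k,interpolation=cv2.INTER_CUBIC)
cv2.imwrite('pics/z1.png',np.hstack([cr(t,200,240,80,80,5),cr(t,450,225,80,80,5)]))
cv2.imwrite('pics/z2.png',np.hstack([cr(s,240,140,80,100,5),cr(s,265,315,80,100,5)]))
```

```text
(no output)
```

View pics/z1.png

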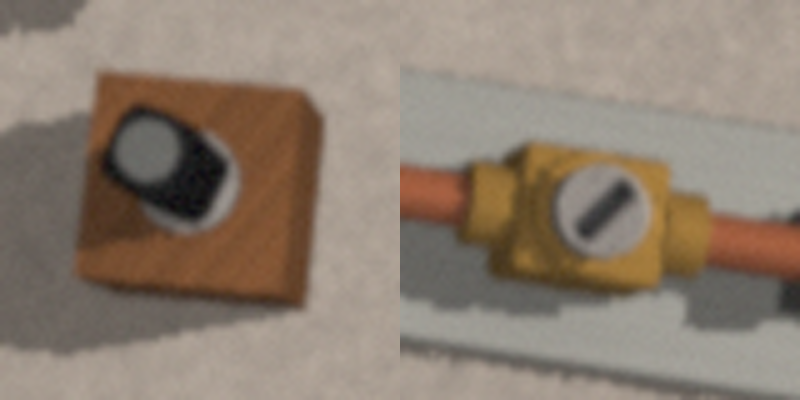

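View pics/z2.png

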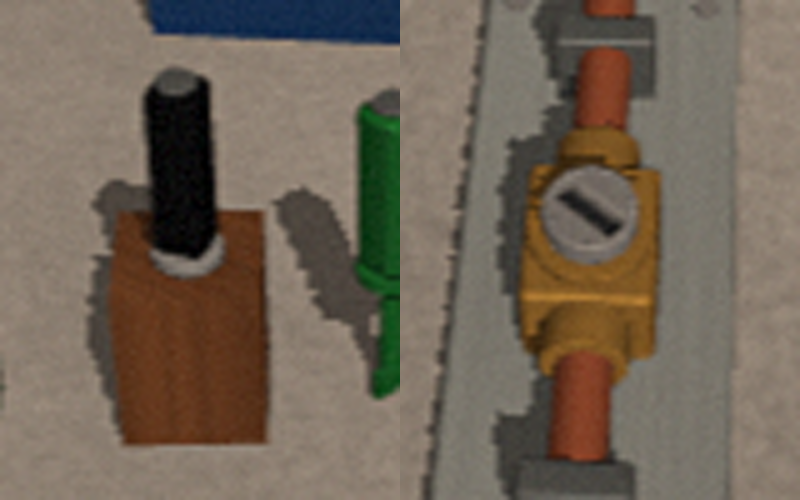

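Run:
```python
from h import *
t=load('top0');s=load('side0')
print('cap',tri([(t,229.2,270.2),(s,275.4,156.4)]))
print('slot',tri([(t,450+605/5-80,225+210/5),(s,265+(589-400)/5,315+213/5)]))
print('cap top@169',onz(t,229.2,270.2,169),'side',onz(s,275.4,156.4,169))
print('slot top@61',onz(t,491,267,61),'side',onz(s,302.8,357.6,61))
# pipe ends
for n,c,a,b in [('top',t,(418,258),(558,279.5)),('side',s,(307,306),(298.5,438))]:
    A=onz(c,*a,38);B=onz(c,*b,38);d=B-A;print(n,A,B,np.degrees(np.arctan2(d[1],d[0])),(A+B)/2)
# slot ends
a=onz(t,450+180/5,225+235/5,61);b=onz(t,450+230/5,225+184/5,61);d=b-a;print('slot dir top',np.degrees(np.arctan2(d[1],d[0])),d)
a=onz(s,265+160/5,315+193/5,61);b=onz(s,265+220/5,315+232/5,61);d=b-a;print('slot dir side',np.degrees(np.arctan2(d[1],d[0])),d)
# plate corners top
cs=[(411,234),(559,256),(551,307),(405,284)]
P=[onz(t,*c,12) for c in cs];print(np.round(P,1));print('plate c',np.mean(P,0))
for i,j in[(0,1),(3,2),(3,0),(2,1)]:
    d=P[j]-P[i];print(np.linalg.norm(d),np.degrees(np.arctan2(d[1],d[0])))
# stand top corners side: 
for q in [(240+118/5,140+211/5),(240+263/5,140+210/5)]: print('standback',onz(s,*q,80))
for q in [(200+98/5,240+72/5),(200+303/5,240+89/5),(200+78/5,240+277/5),(200+301/5,240+303/5)]: print('stand top',onz(t,*q,80))
```

```text
cap (array([517.67186395, 158.13846743, 165.86431758]), [[-0.0, -0.8], [-0.6, 0.1]])
slot (array([ 543.84780357, -237.01640469,   58.44506352]), [[-0.0, -0.2], [-0.2, 0.0]])
cap top@169 [516.20042711 157.54753648 169.        ] side [518.85315428 153.58009813 169.        ]
slot top@61 [ 543.21260631 -236.3309016    61.        ] side [ 544.10030082 -238.55819624   61.        ]
top [ 557.60779854 -125.5706069    38.        ] [ 528.62797795 -349.60368585   38.        ] -97.37057298061572 [ 543.11788824 -237.58714638   38.        ]
side [ 559.19536017 -122.76753633   38.        ] [ 530.01016867 -348.7997919    38.        ] -97.35730094478576 [ 544.60276442 -235.78366411   38.        ]
slot dir top -43.943271240867055 [ 16.50110978 -15.90339292   0.        ]
slot dir side -41.17288202094627 [ 17.23029477 -15.06958381   0.        ]
[[ 601.  -118.    12. ]
 [ 570.4 -362.5   12. ]
 [ 486.  -346.9   12. ]
 [ 517.5 -108.5   12. ]]
plate c [ 543.71924565 -233.96507735   12.        ]
246.4354684938427 -97.13856714797892
240.4917258627308 -97.53461704295144
84.03688718126243 -6.496202599785044
85.84013316401825 -10.482717702481835
standback [488.84398649 191.58219134  80.        ]
standback [552.01805258 186.62605943  80.        ]
stand top [549.74976511 186.83233233  80.        ]
stand top [546.08308225 123.43373868  80.        ]
stand top [486.47611605 189.85334472  80.        ]
stand top [480.29969623 121.46118202  80.        ]
```

```bash
python3 - <<'E'
from h import *
from rig import ctrl
t=load('top0');s=load('side0')
print('green',tri([(t,235.5,210.5),(s,319,160)]))
print('green foot',tri([(t,248,231),(s,317,217)]))
M=rot(ctrl.sense()['ee_rot']);print(M.round(3)); print('jaw yaw',np.degrees(np.arctan2(M[1,1],M[0,1])))
w=load('wrist0');W=rot(w['orientation']);print('cam fwd in tool',(M.T@W).round(3),'off',M.T@(np.array(w['origin'])-ctrl.sense()['eef_pos']))
E
python3 - <<'E'
import cv2
t=cv2.imread('pics/top0.png')
cv2.imwrite('pics/z3.png',cv2.resize(t[245:300,205:275],None,fx=11,fy=11,interpolation=cv2.INTER_CUBIC))
E
```

```text
green (array([605.26066428, 154.8197639 , 154.23050962]), [[-0.0, -0.8], [-0.6, 0.1]])
green foot (array([601.78983537, 154.08450499,   2.93840566]), [[-0.0, -0.6], [-0.5, 0.1]])
[[-0.     0.278 -0.961]
 [ 0.001 -0.961 -0.278]
 [-1.    -0.001 -0.   ]]
jaw yaw -73.85420376235045
cam fwd in tool [[-0.002 -0.267  0.964]
 [ 1.    -0.001  0.002]
 [ 0.     0.964  0.267]] off [-159.81984318   -0.70723333  -67.39974848]
```

View pics/z3.png

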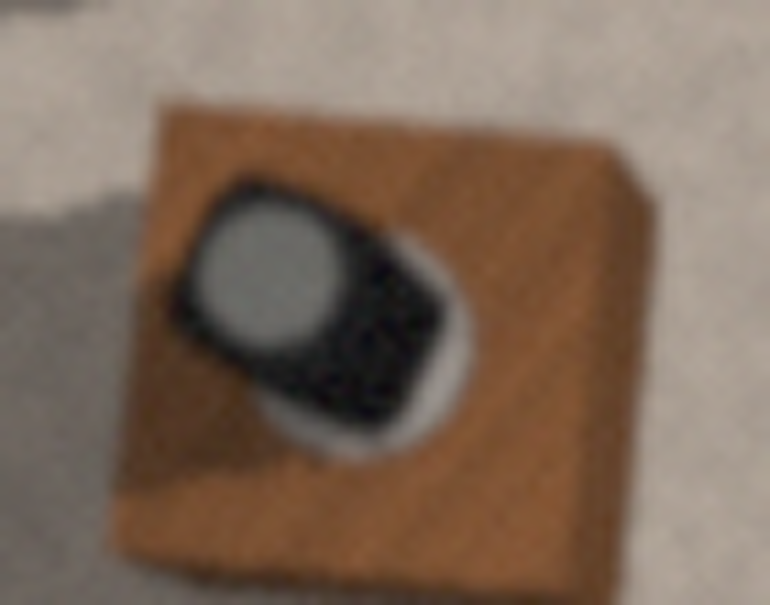

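Run:
```python
from h import *
t=load('top0')
def e(a,b,z):
    A=onz(t,205+a[0]/11,245+a[1]/11,z);B=onz(t,205+b[0]/11,245+b[1]/11,z);d=B-A
    print(np.degrees(np.arctan2(d[1],d[0])),np.linalg.norm(d))
e((175,310),(245,180),166); e((440,310),(375,435),86)
w=load('wrist0')
```

```text
-25.694060560654982 18.657305367867355
154.88739458983662 19.416463929653418
```

>>> step_arm:
  commands:
    - [[0.55, 0.95, 0.25], 0.027]
    - [[0.55, 0.95, 0.25], 0.027]
    - [[0.55, 0.95, 0.25], 0.027]
    - [[0.55, 0.95, 0.25], 0.027]
    - [[0.55, 0.95, 0.1], 0.027]
  gripper: -1

```text
time_s: 0.65
eef_pos: [256.6, -312.8, 259.6]
ee_rot: [0.246, 0.663, 0.245, -0.663]
force: [1.2, 0.5, 1.1]
grip_width: 0.997
```

>>> step_arm:
  commands:
    - [[0.55, 0.95, 0], 0.027]
    - [[0.55, 0.95, 0], 0.027]
    - [[0.55, 0.95, 0], 0.027]
    - [[0.55, 0.95, 0], 0.027]
    - [[0.55, 0.95, 0], 0.027]

```text
time_s: 1.15
eef_pos: [366.4, -122.6, 258.9]
ee_rot: [0.38, 0.597, 0.379, -0.597]
force: [0.5, -1.1, -0.6]
grip_width: 1.002
```

>>> step_arm:
  commands:
    - [[0.55, 0.95, 0], 0]
    - [[0.55, 0.95, 0], 0]
    - [[0.55, 0.95, 0], 0]
    - [[0.55, 0.95, 0], 0]
    - [[0.55, 0.95, 0], 0]

```text
time_s: 1.65
eef_pos: [476.5, 67.6, 258.8]
ee_rot: [-0.379, -0.597, -0.379, 0.597]
force: [0.3, -0.8, 0.2]
grip_width: 0.997
```

>>> step_arm:
  commands:
    - [[0.4, 0.8, 0], 0]
    - [[0.3, 0.7, 0], 0]
    - [[0.3, 0.65, 0], 0]
    - [[0, 0, 0], 0]

```text
time_s: 2.05
eef_pos: [516.4, 154.1, 258.1]
ee_rot: [-0.379, -0.596, -0.38, 0.597]
force: [-0.0, 0.3, -0.3]
grip_width: 1.0
```

Run:
```python
from h import *
from rig import ctrl,capture
c=capture('wrist');save(c,'w1');s=ctrl.sense();M=rot(s['ee_rot']);print(s['eef_pos'],np.degrees(np.arctan2(M[1,1],M[0,1])))
print(proj(c,(517.5,156.5,169)))
```

```text
[515.95660966 152.72010945 258.21709225] -25.132983192552672
[330.0311535  236.35114193]
```

View pics/w1.png

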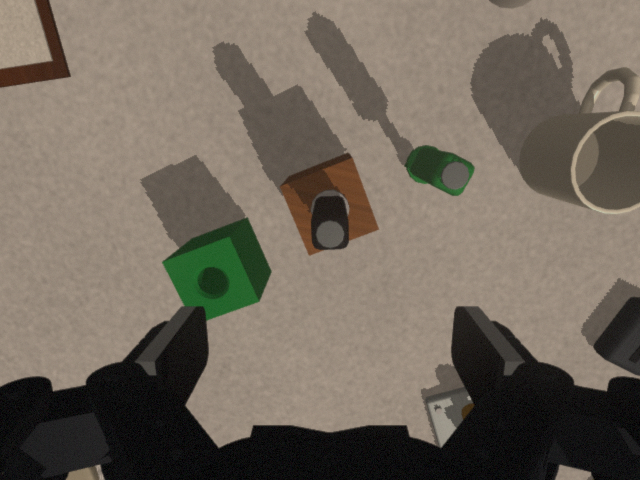

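Run:
```python
import cv2
t=cv2.imread('pics/w1.png')
cv2.imwrite('pics/z4.png',cv2.resize(t[150:260,270:390],None,fx=5,fy=5,interpolation=cv2.INTER_CUBIC))
from rig import ctrl
for i in range(4): print(ctrl.sense()['eef_pos'])
```

```text
[515.95660966 152.72010945 258.21709225]
[515.95660966 152.72010945 258.21709225]
[515.95660966 152.72010945 258.21709225]
[515.95660966 152.72010945 258.21709225]
```

View pics/z4.png

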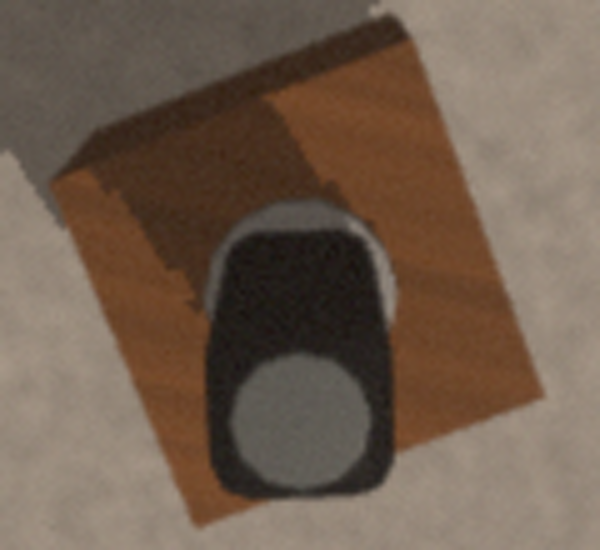

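Run:
```python
from h import *
w=load('w1');t=load('top0');s=load('side0')
print(onz(w,330.2,234.4,169)); print(tri([(w,330.2,234.4),(t,229.2,270.2),(s,275.4,156.4)]))
print(onz(w,270+301/5,150+297/5,86)) # collar centre
P=[onz(w,270+a/5,150+b/5,80) for a,b in [(55,183),(412,40),(543,397),(198,527)]];print(np.round(P,1),np.mean(P,0))
P=P+P[:1];print([round(float(np.linalg.norm(P[i+1]-P[i])),1) for i in range(4)])
```

```text
[518.13129382 157.59974154 169.        ]
(array([517.7168554 , 157.48382437, 166.50823078]), [[-0.5, -0.6], [0.4, -0.9], [-0.5, 0.0]])
[518.20795403 157.39927197  86.        ]
[[489.1 190.8  80. ]
 [551.9 187.   80. ]
 [547.6 123.4  80. ]
 [484.6 127.4  80. ]] [518.27833571 157.12650892  80.        ]
[62.9, 63.7, 63.2, 63.6]
```

>>> step_arm:
  commands:
    - [[0.05, 0.13, -0.6], 0]
    - [[0, 0, -0.8], 0]
    - [[0, 0, -0.8], 0]
    - [[0, 0, -0.8], 0]
    - [[0, 0, -0.4], 0]

```text
time_s: 2.6
eef_pos: [516.5, 155.8, 120.4]
ee_rot: [-0.378, -0.596, -0.379, 0.599]
force: [-0.1, 0.3, 0.2]
grip_width: 0.992
```

>>> step_arm:
  commands:
    - [[0, 0, 0], 0]
    - [[0, 0, 0], 0]
    - [[0, 0, 0], 0]
    - [[0, 0, 0], 0]
    - [[0, 0, 0], 0]
  gripper: 0.6
  force: 60

```text
time_s: 3.1
eef_pos: [518.4, 156.9, 124.0]
ee_rot: [0.379, 0.598, 0.378, -0.597]
force: [-0.8, -0.6, 5.4]
grip_width: 0.268
```

>>> step_arm:
  commands:
    - [[0, 0, 0], 0]
    - [[0, 0, 0], 0]
    - [[0, 0, 0], 0]
    - [[0, 0, 0], 0]
    - [[0, 0, 0], 0]
  gripper: 1

```text
time_s: 3.6
eef_pos: [518.4, 157.0, 124.0]
ee_rot: [0.379, 0.598, 0.378, -0.597]
force: [-1.6, 0.0, 5.4]
grip_width: 0.27
```

>>> step_arm:
  commands:
    - [[0, 0, 0.4], 0]
    - [[0, 0, 0.6], 0]
    - [[0, 0, 0.8], 0]
    - [[0, 0, 0.8], 0]
    - [[0, 0, 0.6], 0]

```text
time_s: 4.1
eef_pos: [518.1, 156.9, 253.0]
ee_rot: [0.379, 0.598, 0.378, -0.597]
force: [-0.1, -0.7, -1.4]
grip_width: 0.27
```

Run:
```python
from h import *
from rig import ctrl,capture
for n in ['side','top']:
    c=capture(n);save(c,n+'2')
s=ctrl.sense();print(s['eef_pos'],s['force'],s['grip_width'])
im=cv2.imread('pics/side2.png');im2=cv2.imread('pics/top2.png')
cv2.imwrite('pics/z5.png',cv2.resize(im[60:260,200:360],None,fx=4,fy=3,interpolation=cv2.INTER_CUBIC)[:600])
```

```text
[519.05098981 157.00550058 254.05262115] [-0.13135838 -0.17322041 -2.25367151] 0.2710908768834563
```

View pics/z5.png

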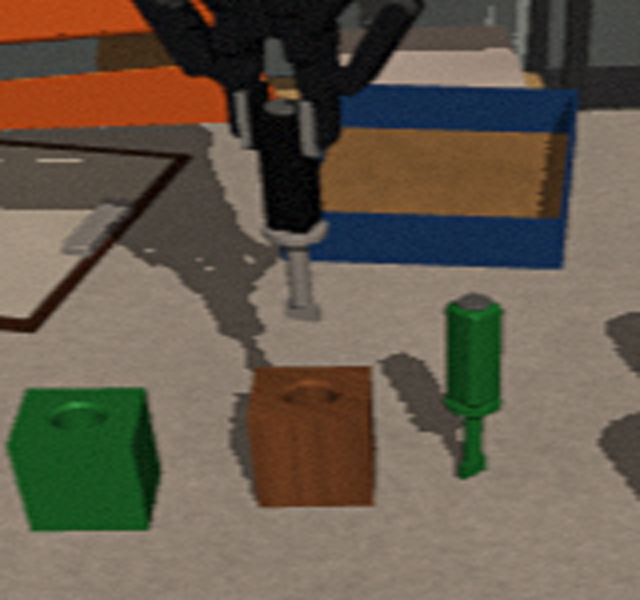

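Run:
```python
from h import *
c=load('side2');
for p in [(518,157.3,144),(518,157.3,144+66),(518,157.3,144+152)]:
    q=proj(c,p);print(q,(q-[200,60])*[4,3])
a=np.radians(-25);u=np.array([np.cos(a),np.sin(a),0]);v=np.array([-u[1],u[0],0])
for s in(-9,9): 
  q=proj(c,np.array([518,157.3,144])+u*s);print('par',(q-[200,60])*[4,3])
  q=proj(c,np.array([518,157.3,144])+v*s);print('perp',(q-[200,60])*[4,3])
```

```text
[275.65592596 165.86192137] [302.62370384 317.5857641 ]
[273.66581274 137.3665275 ] [294.66325096 232.0995825 ]
[270.74576131  95.55583316] [282.98304525 106.66749947]
par [286.43472596 315.04355395]
perp [295.51415943 324.69682979]
par [318.89288949 320.14056954]
perp [309.63730769 310.5706595 ]
```

View pics/top2.png

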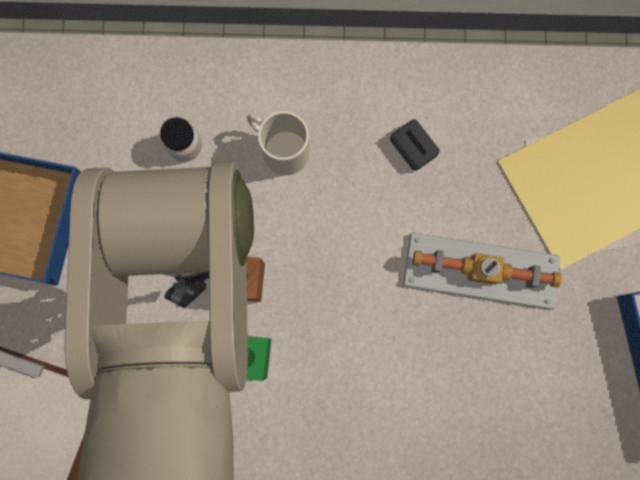

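Side view: the blade's tip edge runs from (287,313) to (320,320) in the zoom. That matches a blade parallel to the jaws, at yaw −25°, with the driver vertical. The top view is blocked by the arm, but the cock is still visible at (490,267).

>>> step_arm:
  commands:
    - [[0.06, -0.5, 0], -0.01]
    - [[0.06, -1, 0], -0.01]
    - [[0.06, -1, 0], -0.01]
    - [[0.06, -1, 0], -0.01]
    - [[0.06, -1, 0], -0.01]

```text
time_s: 4.7
eef_pos: [529.4, -24.5, 249.5]
ee_rot: [-0.33, -0.625, -0.331, 0.626]
force: [0.1, -0.1, -1.1]
grip_width: 0.272
```

>>> step_arm:
  commands:
    - [[0.06, -1, 0], -0.01]
    - [[0.06, -1, 0], -0.01]
    - [[0.06, -1, 0], -0.01]
    - [[0.06, -1, 0], -0.01]
    - [[0.06, -0.8, -0.2], -0.01]

```text
time_s: 5.2
eef_pos: [541.7, -217.3, 242.0]
ee_rot: [-0.28, -0.649, -0.28, 0.65]
force: [0.3, 0.5, -1.9]
grip_width: 0.271
```

>>> step_arm:
  commands:
    - [[0.04, -0.56, -0.6], 0]
    - [[0, 0, -0.3], 0]
    - [[0, 0, 0], 0]
    - [[0, 0, 0], 0]

```text
time_s: 5.6
eef_pos: [543.7, -236.5, 207.0]
ee_rot: [-0.281, -0.649, -0.281, 0.649]
force: [1.0, 0.7, -1.8]
grip_width: 0.269
```

Run:
```python
from h import *
from rig import ctrl,capture
for n in ['side','wrist']:
    c=capture(n);save(c,n+'3')
s=ctrl.sense();M=rot(s['ee_rot']);print(s['eef_pos'],s['force'],s['grip_width'],np.degrees(np.arctan2(M[1,1],M[0,1])),M[:,0])
im=cv2.imread('pics/side3.png')
cv2.imwrite('pics/z6.png',cv2.resize(im[270:420,220:380],None,fx=4,fy=4,interpolation=cv2.INTER_CUBIC)[:600])
```

```text
[ 544.01719724 -236.73536158  207.94484493] [-0.66504866  0.32985971 -1.02814019] 0.2695503926407138 -43.18000954069562 [ 1.37741640e-03 -8.81446383e-04 -9.99998663e-01]
```

View pics/z6.png

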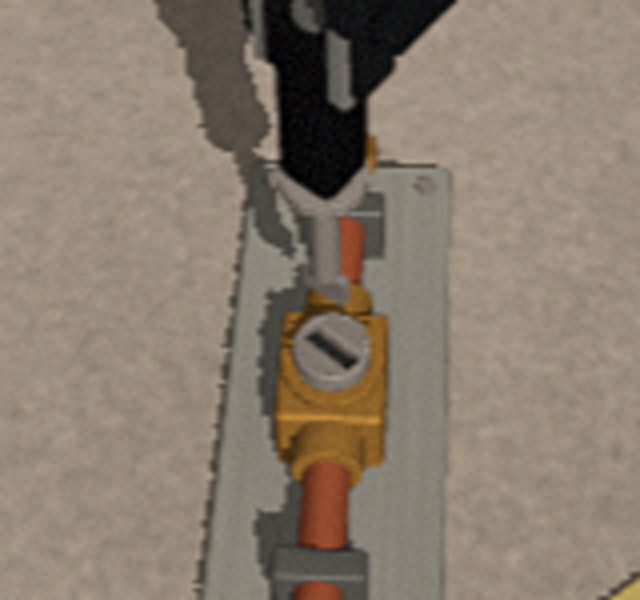

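View pics/wrist3.png

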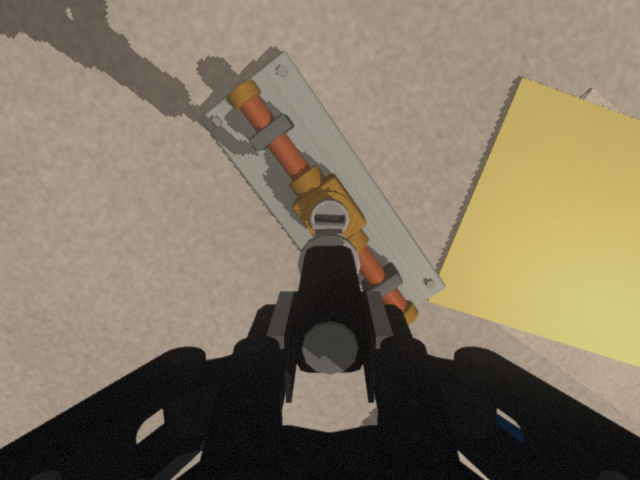

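Run:
```python
from h import *
im=cv2.imread('pics/wrist3.png')
cv2.imwrite('pics/z7.png',cv2.resize(im[180:280,270:390],None,fx=6,fy=6,interpolation=cv2.INTER_CUBIC)[:600])
```

```text
(no output)
```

View pics/z7.png

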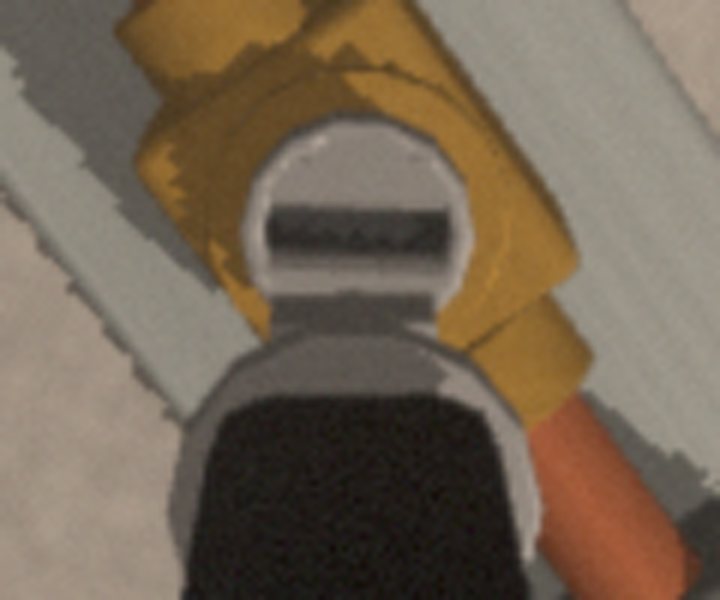

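Run:
```python
from h import *
w=load('wrist3');s=load('side3');t=load('top0')
for v in (218.5,219.2,219.7): print(onz(w,329.75,v,61))
print(tri([(w,329.75,219.2),(s,220+331/4,270+350/4),(t,491,267)]))
for z in (95,97,99): print(z,onz(w,329,180+293/6,z))
print('tip side', (proj(s,(544,-236.7,97))-[220,270])*4)
a=np.radians(-43.2);u=np.array([np.cos(a),np.sin(a)])
for p in [(543.7,-236.7,61),(544,-236.7,97)]: print(proj(w,p))
```

```text
[ 545.2058582  -235.61761666   61.        ]
[ 544.8323494  -236.01559069   61.        ]
[ 544.56534381 -236.30008542   61.        ]
(array([ 544.0223665 , -236.74863719,   58.18764571]), [[-0.1, 0.6], [-0.1, 0.1], [-0.2, -0.3]])
95 [ 544.83077722 -235.09799671   95.        ]
97 [ 545.15984631 -234.74283815   97.        ]
99 [ 545.48891541 -234.38767958   99.        ]
tip side [328.83584654 292.16366948]
[329.28253637 220.83172   ]
[329.72791291 232.01034877]
```

>>> step_arm:
  commands:
    - [[0.01, 0.01, -0.3], -0.005]
    - [[0, 0, -0.3], 0]
    - [[0, 0, -0.15], 0]
    - [[0, 0, 0], 0]

```text
time_s: 6.1
eef_pos: [543.5, -236.7, 175.5]
ee_rot: [-0.275, -0.651, -0.276, 0.652]
force: [1.1, 0.8, -1.6]
grip_width: 0.271
```

Run:
```python
from h import *
from rig import ctrl,capture
c=capture('side');save(c,'side4')
c=capture('wrist');save(c,'wrist4')
s=ctrl.sense();M=rot(s['ee_rot']);print(s['eef_pos'],s['force'],s['grip_width'],np.degrees(np.arctan2(M[1,1],M[0,1])))
im=cv2.imread('pics/side4.png');a=cv2.resize(im[310:390,260:340],None,fx=5,fy=5,interpolation=cv2.INTER_CUBIC)
im=cv2.imread('pics/wrist4.png');b=cv2.resize(im[180:260,290:370],None,fx=5,fy=5,interpolation=cv2.INTER_CUBIC)
cv2.imwrite('pics/z8.png',np.hstack([a,b]))
```

```text
[ 544.06036244 -237.15170135  176.95498585] [ 0.60286884 -0.54740395 -0.76638553] 0.26806257556528357 -44.15413228694409
```

View pics/z8.png

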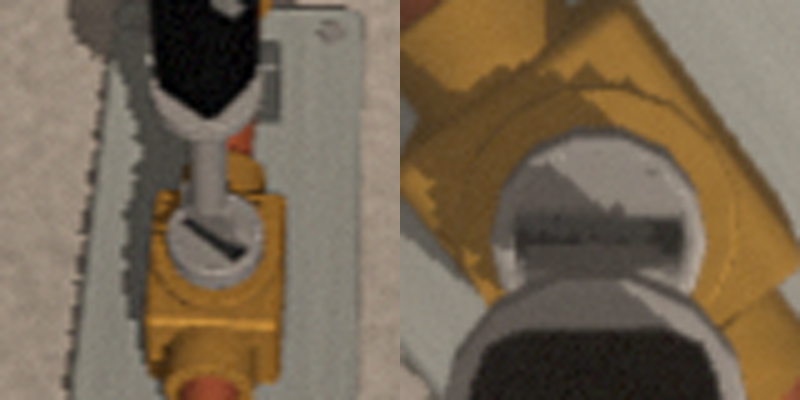

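>>> step_arm:
  commands:
    - [[0, 0, -0.06], 0]
    - [[0, 0, -0.06], 0]
    - [[0, 0, -0.05], 0]
    - [[0, 0, 0], 0]

```text
time_s: 6.6
eef_pos: [543.9, -237.0, 169.8]
ee_rot: [-0.275, -0.651, -0.276, 0.651]
force: [-0.0, -0.6, -1.8]
grip_width: 0.27
```

>>> step_arm:
  commands:
    - [[0, 0, -0.04], 0]
    - [[0, 0, 0], 0]

```text
time_s: 6.8
eef_pos: [544.0, -237.1, 168.3]
ee_rot: [-0.275, -0.651, -0.275, 0.651]
force: [0.2, 0.2, -1.1]
grip_width: 0.268
```

>>> step_arm:
  commands:
    - [[0, 0, -0.04], 0]
    - [[0, 0, 0], 0]

```text
time_s: 7.0
eef_pos: [543.9, -237.0, 166.7]
ee_rot: [-0.275, -0.651, -0.275, 0.651]
force: [0.2, 0.4, -1.4]
grip_width: 0.273
```

>>> step_arm:
  commands:
    - [[0, 0, -0.03], 0]
    - [[0, 0, 0], 0]

```text
time_s: 7.2
eef_pos: [543.9, -237.0, 165.5]
ee_rot: [-0.275, -0.651, -0.275, 0.651]
force: [-0.5, -0.0, -1.0]
grip_width: 0.268
```

Run:
```python
from h import *
from rig import ctrl,capture
c=capture('side');save(c,'side5')
c=capture('wrist');save(c,'wrist5')
s=ctrl.sense();M=rot(s['ee_rot']);print(s['eef_pos'],s['force'],s['wrist_torque'],s['grip_width'],np.degrees(np.arctan2(M[1,1],M[0,1])))
im=cv2.imread('pics/side5.png');a=cv2.resize(im[310:390,260:340],None,fx=5,fy=5,interpolation=cv2.INTER_CUBIC)
im=cv2.imread('pics/wrist5.png');b=cv2.resize(im[180:260,290:370],None,fx=5,fy=5,interpolation=cv2.INTER_CUBIC)
cv2.imwrite('pics/z9.png',np.hstack([a,b]))
```

```text
[ 543.96940021 -237.09729808  165.6741546 ] [ 0.81968851  0.59281073 -1.36483011] [ 0.06362333 -0.03200415  0.02355246] 0.2705136950541455 -44.15442161656536
```

View pics/z9.png

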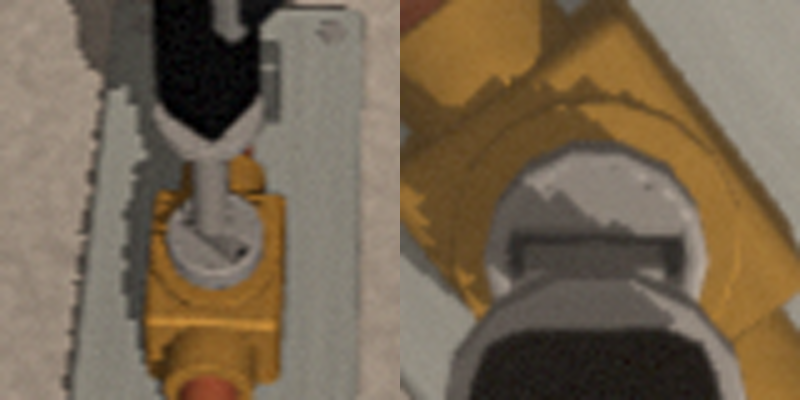

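The blade is seated: the wrist view shows it inside the slot at about (120,255) in the right panel, and the tip is down about 5.5 mm with no force. Next I'll turn it clockwise.

>>> step_arm:
  commands:
    - [[0, 0, -0.015], -0.02]
    - [[0, 0, 0], -0.03]
    - [[0, 0, 0], -0.03]
    - [[0, 0, 0], -0.03]
    - [[0, 0, 0], -0.03]

```text
time_s: 7.8
eef_pos: [544.1, -236.8, 165.1]
ee_rot: [0.125, 0.696, 0.126, -0.696]
force: [0.8, 1.0, -1.4]
grip_width: 0.272
```

>>> step_arm:
  commands:
    - [[0, 0, 0], -0.03]
    - [[0, 0, 0], -0.03]
    - [[0, 0, 0], -0.03]
    - [[0, 0, 0], -0.03]
    - [[0, 0, 0], -0.03]

```text
time_s: 8.3
eef_pos: [544.0, -236.6, 165.1]
ee_rot: [0.041, -0.706, 0.04, 0.706]
force: [-0.1, 1.7, -1.7]
grip_width: 0.266
```

```bash
cat > look.py <<'E'
import sys
from h import *
from rig import ctrl,capture
k=sys.argv[1]
c=capture('side');save(c,'side'+k)
c=capture('wrist');save(c,'wrist'+k)
s=ctrl.sense();M=rot(s['ee_rot']);print(s['time_s'],s['eef_pos'],s['force'],s['wrist_torque'],s['grip_width'],np.degrees(np.arctan2(M[1,1],M[0,1])))
im=cv2.imread(f'pics/side{k}.png');a=cv2.resize(im[310:390,260:340],None,fx=5,fy=5,interpolation=cv2.INTER_CUBIC)
im=cv2.imread(f'pics/wrist{k}.png');b=cv2.resize(im[180:260,290:370],None,fx=5,fy=5,interpolation=cv2.INTER_CUBIC)
cv2.imwrite(f'pics/z{k}.png',np.hstack([a,b]))
E
python3 look.py 10
```

```text
8.4 [ 544.01583079 -236.70493292  165.10192692] [ 0.30684987  1.2895246  -1.67540841] [ 0.63804349 -0.05139282  0.06409686] 0.26620670515043615 -96.39079688327311
```

View pics/z10.png

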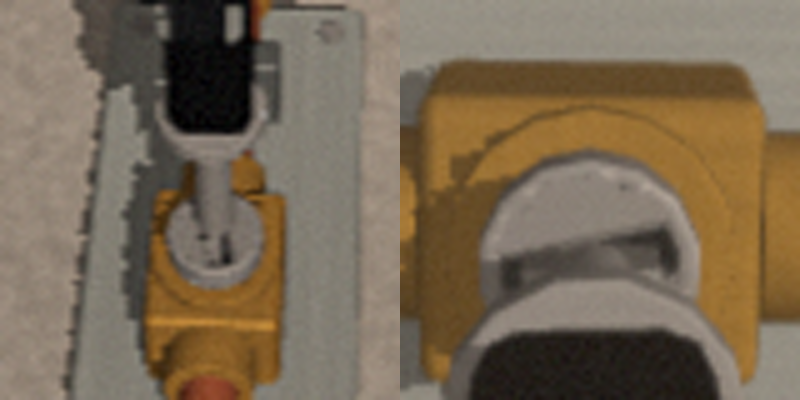

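>>> step_arm:
  commands:
    - [[0, 0, 0], -0.025]
    - [[0, 0, 0], -0.025]
    - [[0, 0, 0], -0.014]
    - [[0, 0, 0], 0]
    - [[0, 0, 0], 0]

```text
time_s: 8.9
eef_pos: [544.0, -236.8, 165.1]
ee_rot: [0.109, -0.699, 0.109, 0.699]
force: [-0.1, 3.4, -1.4]
grip_width: 0.267
```

```bash
python3 look.py 11
```

```text
9.0 [ 543.99350768 -236.82890303  165.09015431] [ 0.1571515   2.59674701 -0.41118823] [ 0.97060602 -0.04842779  0.07907189] 0.2713028590017203 -107.77171784187897
```

View pics/z11.png

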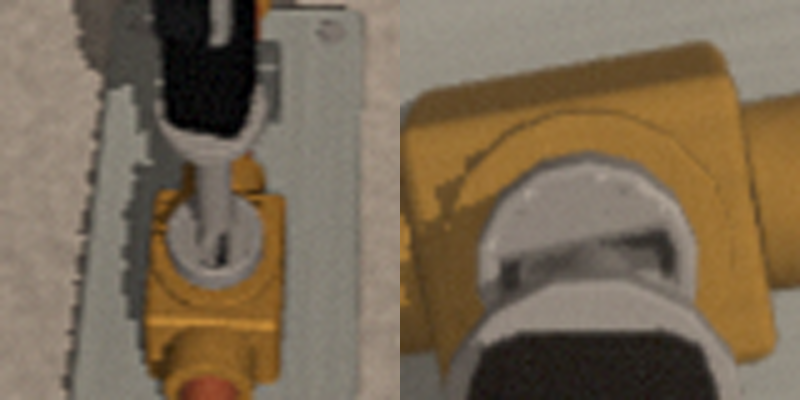

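View pics/wrist11.png

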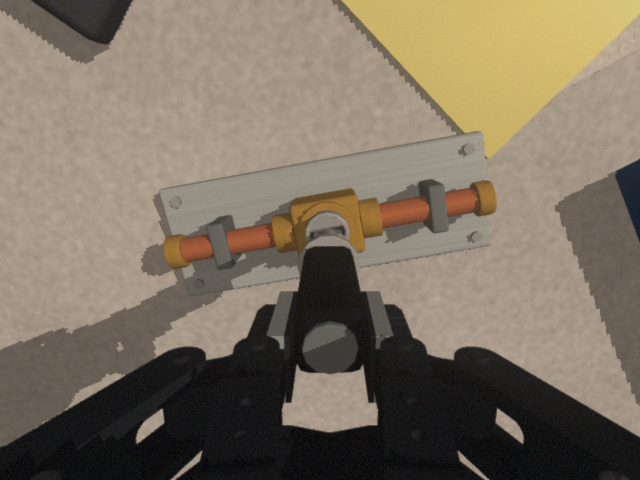

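Run:
```python
import cv2
im=cv2.imread('pics/wrist11.png');cv2.imwrite('pics/z12.png',cv2.resize(im[205:250,300:355],None,fx=14,fy=13,interpolation=cv2.INTER_CUBIC)[:600])
```

```text
(no output)
```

View pics/z12.png

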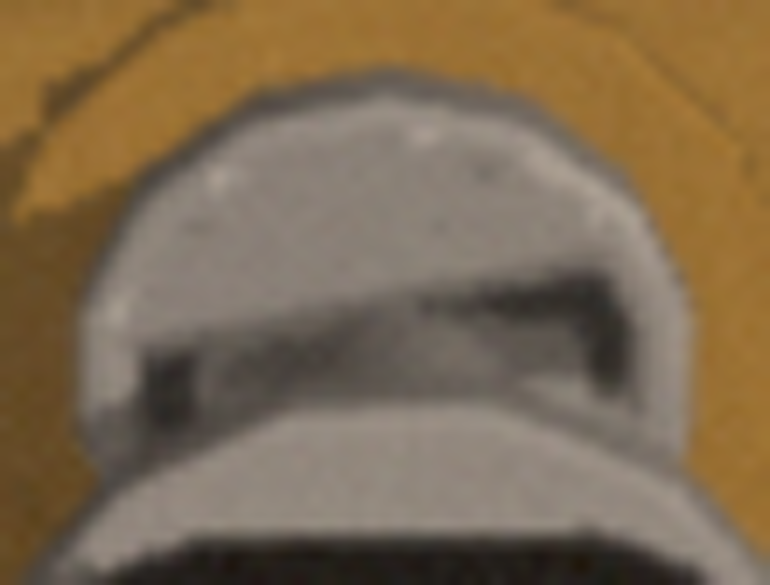

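Run:
```python
from h import *
w=load('wrist11')
def ang(a,b,z):
    d=onz(w,*b,z)-onz(w,*a,z);return np.degrees(np.arctan2(d[1],d[0])),np.linalg.norm(d)
f=lambda x,y:(300+x/14,205+y/13)
print('slot',ang(f(145,346),f(605,265),60),ang(f(150,340),f(600,260),60))
print('pipe',ang((175,250),(484,197.5),34)); 
print('plate',ang((163,190),(482,133),12))
print('body edge',ang((290+405/5-80,180+100/5),(290+715/5-80,180+43/5),50), ang((290+418/5-80,180+127/5),(290+728/5-80,180+83/5),50))
```

```text
slot (np.float64(-96.74898619499031), np.float64(22.222495583376386)) (np.float64(-96.6487605163313), np.float64(21.740765940599072))
pipe (np.float64(-97.89849050461086), np.float64(227.91849507433938))
plate (np.float64(-97.79815772190418), np.float64(243.29963804050857))
body edge (np.float64(-97.30796224423611), np.float64(42.49000116222114)) (np.float64(-99.61972959234537), np.float64(42.377317234085695))
```

>>> step_arm:
  commands:
    - [[0, 0, 0], -0.006]
    - [[0, 0, 0], 0]
    - [[0, 0, 0], 0.02]
    - [[0, 0, 0], 0.02]
    - [[0, 0, 0], 0]

```text
time_s: 9.5
eef_pos: [543.9, -237.8, 165.1]
ee_rot: [-0.072, 0.703, -0.073, -0.703]
force: [0.6, 0.0, -2.3]
grip_width: 0.267
```

>>> step_arm:
  commands:
    - [[0, 0, 0.2], 0]
    - [[0, 0, 0.4], 0]
    - [[0, 0, 0.6], 0]
    - [[0, 0, 0.4], 0]
    - [[0, 0, 0], 0]

```text
time_s: 10.0
eef_pos: [544.7, -237.9, 231.9]
ee_rot: [-0.072, 0.705, -0.074, -0.702]
force: [-0.2, -1.7, -1.6]
grip_width: 0.267
```

```bash
python3 look.py 13
python3 - <<'E'
import cv2
im=cv2.imread('pics/wrist13.png');cv2.imwrite('pics/z14.png',cv2.resize(im[190:250,290:370],None,fx=10,fy=10,interpolation=cv2.INTER_CUBIC)[:600])
E
```

```text
10.1 [ 543.83879326 -237.21425923  228.80116967] [-0.47377344 -0.18879066 -1.72372436] [-0.0089727  -0.03681143  0.00561463] 0.275974407117369 -101.80341584247824
```

View pics/z14.png

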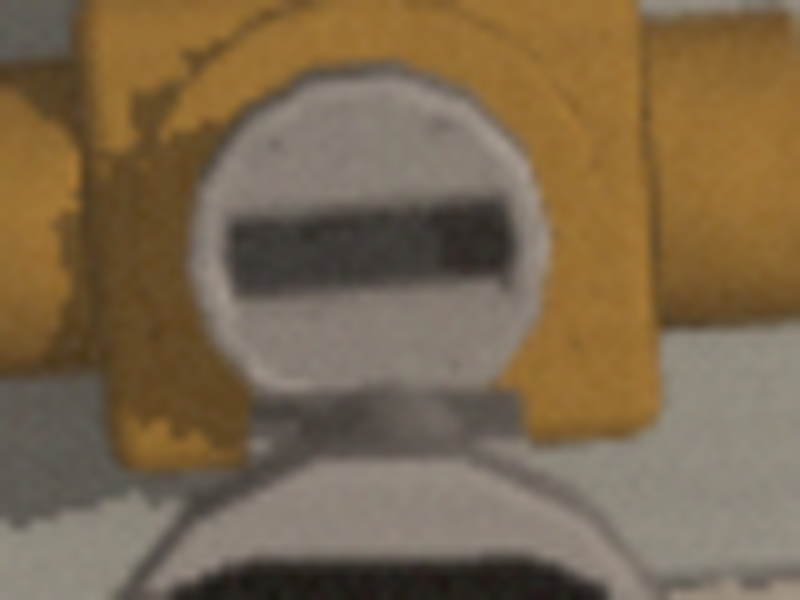

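View pics/wrist13.png

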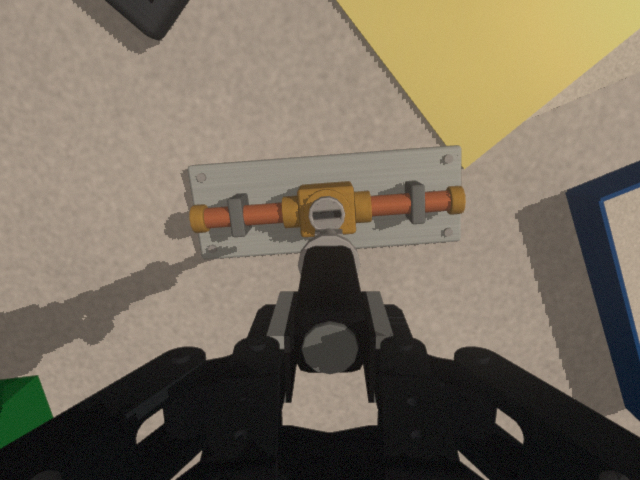

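Run:
```python
from h import *
w=load('wrist13')
def ang(a,b,z):
    d=onz(w,*b,z)-onz(w,*a,z);return round(float(np.degrees(np.arctan2(d[1],d[0]))),2),round(float(np.linalg.norm(d)),1)
f=lambda x,y:(290+x/10,190+y/10)
print('slot',ang(f(230,220),f(508,203),60),ang(f(238,296),f(508,276),60))
print('pipe',ang((198,217.5),(456,200),34)); 
print('plate',ang((190,166),(460,147),12),ang((207,258),(460,240),12))
```

```text
slot (-98.31, 22.8) (-97.54, 22.2)
pipe (-97.93, 227.6)
plate (-97.89, 244.6) (-97.64, 243.4)
```

Top-down from the wrist: the slot runs at about −97.9° and the pipe at −97.9°, so they are in line. I'll now take the driver back to its stand.

>>> step_arm:
  commands:
    - [[-0.05, 0.5, 0.3], 0.0425]
    - [[-0.06, 1, 0.2], 0.0425]
    - [[-0.06, 1, 0], 0.0425]
    - [[-0.06, 1, 0], 0.0425]
    - [[-0.06, 1, 0], 0.0425]

```text
time_s: 10.6
eef_pos: [531.7, -55.6, 248.0]
ee_rot: [-0.163, -0.687, -0.164, 0.688]
force: [-0.1, 0.3, -1.4]
grip_width: 0.272
```

>>> step_arm:
  commands:
    - [[-0.06, 1, 0], 0.0425]
    - [[-0.06, 1, 0], 0.0425]
    - [[-0.06, 1, 0], 0.0425]
    - [[-0.06, 1, 0], 0.0425]
    - [[-0.06, 0.8, 0], 0.0425]

```text
time_s: 11.1
eef_pos: [519.6, 136.9, 248.0]
ee_rot: [-0.38, -0.596, -0.381, 0.597]
force: [0.2, -0.7, -0.5]
grip_width: 0.272
```

>>> step_arm:
  commands:
    - [[-0.06, 0.55, 0], 0]
    - [[0, 0, -0.3], 0]
    - [[0, 0, -0.3], 0]
    - [[0, 0, 0], 0]

```text
time_s: 11.5
eef_pos: [517.1, 155.9, 222.4]
ee_rot: [-0.378, -0.596, -0.379, 0.599]
force: [-0.3, 0.1, -1.5]
grip_width: 0.269
```

Run:
```python
from h import *
from rig import ctrl,capture
for n in ['side','wrist']:
    c=capture(n);save(c,n+'15')
s=ctrl.sense();M=rot(s['ee_rot']);print(s['time_s'],s['eef_pos'],s['force'],s['grip_width'],np.degrees(np.arctan2(M[1,1],M[0,1])))
im=cv2.imread('pics/side15.png');a=cv2.resize(im[130:250,220:340],None,fx=3.3,fy=3.3,interpolation=cv2.INTER_CUBIC)
im=cv2.imread('pics/wrist15.png');b=cv2.resize(im[150:270,270:390],None,fx=3.3,fy=3.3,interpolation=cv2.INTER_CUBIC)
cv2.imwrite('pics/z15.png',np.hstack([a,b]))
c=load('side15')
for p in [(518,157.3,s['eef_pos'][2]-110),(518,157.3,80)]:
    print((proj(c,p)-[220,130])*3.3)
```

```text
11.6 [518.01424845 155.94380625 224.56606124] [-0.68985891  0.01662742 -0.77638554] 0.2741122356190729 -25.34310103417655
[186.39191951 157.39604183]
[189.4506606  201.19256113]
```

View pics/z15.png

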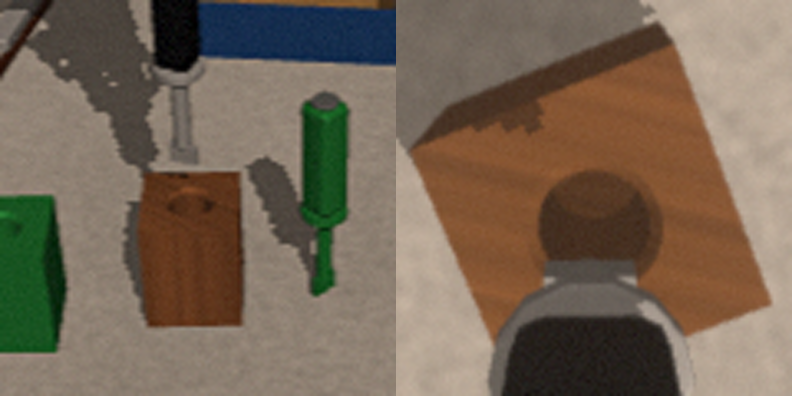

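The zoom shows the blade over the hole, within about 2 mm. I'll lower it.

>>> step_arm:
  commands:
    - [[0.02, 0, -0.3], 0]
    - [[0, 0, -0.4], 0]
    - [[0, 0, -0.4], 0]

```text
time_s: 11.9
eef_pos: [518.9, 156.4, 180.2]
ee_rot: [0.378, 0.597, 0.378, -0.597]
force: [-0.0, -0.0, -1.6]
grip_width: 0.265
```

>>> step_arm:
  commands:
    - [[0, 0, -0.4], 0]
    - [[0, 0, -0.5], 0]
    - [[0, 0, -0.3], 0]
    - [[0, 0, 0], 0]

```text
time_s: 12.3
eef_pos: [518.0, 156.6, 131.4]
ee_rot: [-0.378, -0.596, -0.379, 0.598]
force: [1.0, -0.6, -1.3]
grip_width: 0.269
```

>>> step_arm:
  commands:
    - [[0, 0, -0.06], 0]
    - [[0, 0, -0.04], 0]
    - [[0, 0, -0.03], 0]
    - [[0, 0, 0], 0]

```text
time_s: 12.7
eef_pos: [518.9, 156.9, 128.1]
ee_rot: [0.379, 0.597, 0.379, -0.597]
force: [-1.6, 1.1, -1.6]
grip_width: 0.271
```

>>> step_arm:
  commands:
    - [[0, 0, -0.04], 0]
    - [[0, 0, -0.025], 0]
    - [[0, 0, 0], 0]

```text
time_s: 13.0
eef_pos: [518.7, 156.9, 125.2]
ee_rot: [-0.379, -0.597, -0.379, 0.597]
force: [0.4, -0.2, -2.1]
grip_width: 0.265
```

>>> step_arm:
  commands:
    - [[0, 0, -0.025], 0]
    - [[0, 0, 0], 0]

```text
time_s: 13.2
eef_pos: [518.7, 156.9, 124.2]
ee_rot: [-0.379, -0.597, -0.379, 0.597]
force: [0.6, -0.2, -1.1]
grip_width: 0.268
```

>>> step_arm:
  commands:
    - [[0, 0, -0.015], 0]
    - [[0, 0, 0], 0]

```text
time_s: 13.4
eef_pos: [518.8, 156.9, 124.1]
ee_rot: [0.379, 0.597, 0.379, -0.597]
force: [-2.1, -0.0, 2.1]
grip_width: 0.271
```

>>> step_arm:
  commands:
    - [[0, 0, -0.015], 0]
    - [[0, 0, 0], 0]

```text
time_s: 13.6
eef_pos: [518.9, 157.0, 124.0]
ee_rot: [0.379, 0.597, 0.379, -0.597]
force: [-3.4, 0.3, 9.2]
grip_width: 0.268
```

Contact: the collar is resting on the block. I'll open the jaws and go straight up.

>>> step_arm:
  commands:
    - [[0, 0, 0], 0]
    - [[0, 0, 0], 0]
    - [[0, 0, 0], 0]
    - [[0, 0, 0], 0]
    - [[0, 0, 0], 0]
  gripper: -1

```text
time_s: 14.1
eef_pos: [518.8, 156.9, 123.0]
ee_rot: [-0.379, -0.597, -0.379, 0.597]
force: [-0.1, 1.8, 0.7]
grip_width: 1.003
```

>>> step_arm:
  commands:
    - [[0, 0, 0], 0]
    - [[0, 0, 0.4], 0]
    - [[0, 0, 0.8], 0]
    - [[0, 0, 0.8], 0]
    - [[0, 0, 0.8], 0]

```text
time_s: 14.6
eef_pos: [518.6, 156.9, 236.4]
ee_rot: [-0.379, -0.597, -0.379, 0.597]
force: [0.5, 0.2, 0.0]
grip_width: 0.998
```

>>> step_arm:
  commands:
    - [[0, 0, 0.6], 0]
    - [[0, 0, 0], 0]

```text
time_s: 14.8
eef_pos: [519.9, 157.0, 262.4]
ee_rot: [0.38, 0.599, 0.378, -0.595]
force: [0.0, 0.0, -0.2]
grip_width: 1.001
```

Run:
```python
from h import *
from rig import ctrl,capture
for n in ['side','wrist']:
    c=capture(n);save(c,n+'16')
s=ctrl.sense();print(s['time_s'],s['eef_pos'],s['force'],s['grip_width'])
im=cv2.imread('pics/wrist16.png');b=cv2.resize(im[150:270,270:390],None,fx=3.3,fy=3.3,interpolation=cv2.INTER_CUBIC)
cv2.imwrite('pics/z16.png',b)
```

```text
14.9 [518.69953106 156.89278474 258.80680411] [ 0.02479539  0.58991357 -0.68601459] 0.9981189077487428
```

View pics/z16.png

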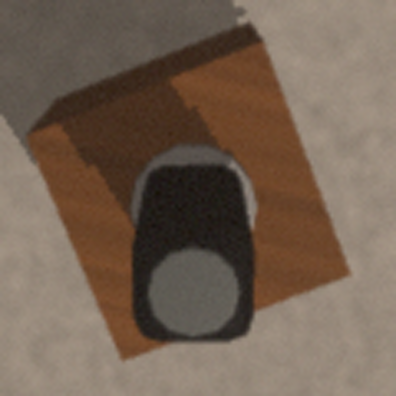

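View pics/side16.png

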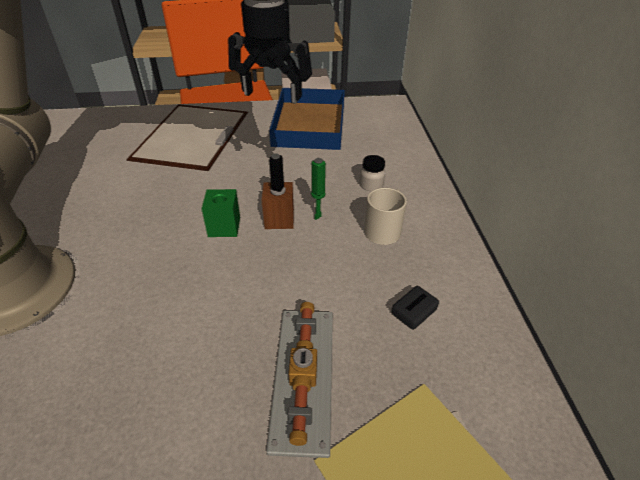

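The driver stands upright with its collar on the block, at (276,172) in the side view. The other things look unmoved, and the slot at (303,357) lies along the pipe. I'll do one last independent check from the top camera, then hand in.

Run:
```python
from h import *
from rig import ctrl,capture
c=capture('top');save(c,'top17')
t=c['image'];b=cv2.resize(t[225:305,450:530],None,fx=5,fy=5,interpolation=cv2.INTER_CUBIC)
s=cv2.imread('pics/side16.png');a=cv2.resize(s[315:395,265:345],None,fx=5,fy=5,interpolation=cv2.INTER_CUBIC)
cv2.imwrite('pics/z17.png',np.hstack([b,a]))
```

```text
(no output)
```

View pics/z17.png

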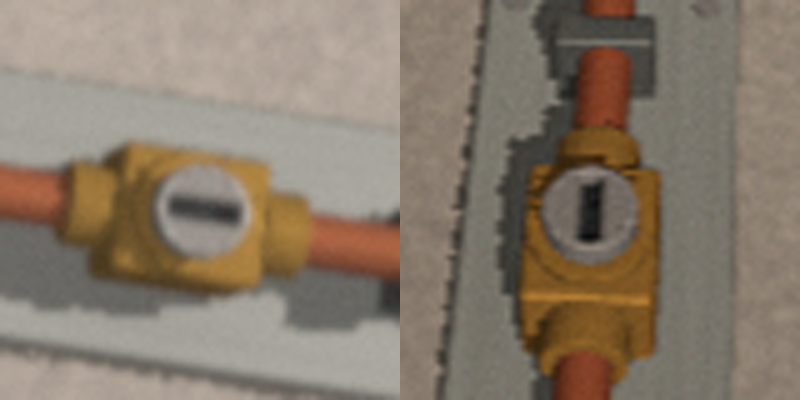

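Both views show the slot in line with the pipe, with its centre at about (205,210) in the top zoom. Handing in.

```bash
python3 -c "
from rig import ticket
print(ticket.finish_job())"
```

```text
the job is handed in; nothing more can be done
None
```

The valve is open: I turned the cock about 54° clockwise and its slot now lies in line with the pipe. The screwdriver is back in its brown stand, and the job was handed in at about 15 s.

- **Start state:** the slot stood about 54° from the pipe when I measured it, not the full 90° the task implies. I aimed the blade at the measured angle.
- **Seating:** the blade dropped into the slot on the first descent with no noticeable force, to about 5.5 mm deep. I lowered it another 0.6 mm as the turn began.
- **Slot check:** from the wrist camera, the slot's two edges measured −98.3° and −97.5° against −97.9° for the pipe, so within about 1°. The top and side views agree by eye.
- **Driver:** it stands upright with its collar on the block, and the gripper is open and clear above it.
- **Other things:** in the last side view the mug, jar, weight and green look-alikes look unmoved. I did not measure them.

No check failed. My camera measurements of the driver's cap and the slot's mouth came out 2–3 mm below the stated heights, which is close to the cameras' stated accuracy.

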